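# Hold a bearing ball in its tray under the bench magnifier

## Robot

A 7-joint arm with a two-finger parallel gripper is mounted at the origin on a cart in front of the work surface, level with it; the furniture and walls round the work are solid. World frame = base frame: x ahead of the robot, y to its left, z up, the work surface at z = 0. Lengths are in m, angles in rad, forces in N, time in s.
With the tool pointing down it reaches from about 0.4 to 0.875 m from the base axis. Payload 4.4 kg.
Tool frame: the origin (TCP) lies between the finger pads; the fingertips stand 19 mm ahead of it and the grasp point (between the pads) is the TCP (tcp_to_tips is the distance from the TCP to the fingertips, in m); z points along the fingers, y is the direction in which the jaws open and shut (so a half turn about z gives the same grasp; the last joint's range is limited). The gripper opens to 85 mm and grips with 20 to 120 N. Pads are 22 mm wide; open, the fingers measure 114 mm over their backs; the gripper's body (76 mm by 85 mm) begins 54 mm behind the grasp point. The pads swing forward as they close: fully open they stand 13 mm farther back than shut.
Start: joints at [-1.351, 0.628, 0.038, 1.517, -0.027, 0.996, -0.02], TCP at [0.183, 0.624, 0.25] pointing down, gripper open.
Joint ranges: [-3.06, 3.06], [-0.37, 2.12], [-1.25, 1.32], [0.18, 2.47], [-1.1, 4.24], [0.23, 1.98], [-2.94, 2.94]. Speed limits (rad/s): [2.57, 2.57, 3.14, 3.14, 3.14, 3.14, 3.14].

## Interface

Orientations are given as [roll, pitch, yaw] about the fixed x, y, z axes, in that order (R = Rz(yaw) Ry(pitch) Rx(roll)).
In Python, from rig import * gives the robot as it stands.
- The arm moves only by the tool jog_arm, never from a script. Its argument "commands" is a list of rows, each a list of 3 entries, a list of its own where there are three numbers: the turn, a rotation vector about the tool's x, y, z scaled (see below), then the shift along the tool's x, y, z scaled (see below), then the closure in counts, from 0 (fully open) to 255 (shut). In form: [[[ax, ay, az], [dx, dy, dz], hand], ...]. A call has 1 to 5 rows; each row shifts and turns the pose as measured when the row begins, along the tool's axes as they then stand; what a row does not reach is not made up. The controller multiplies each number of a shift by 0.1 m and each number of a turn by 0.15 rad. A row lasts 1/8 s, in which the tool goes at most 62.5 mm and 10.7 degrees, less where a joint would pass 70% of its speed; a pose out of reach is approached as far as the arm can. A call with a number of a shift or a turn outside -1 to 1 is refused whole. A call with a gripper value outside its range is refused whole. The fingers move at their own pace and stop on an object; "grip_force" is the grip in N (left out, the last holds). Time passes only in rows, so rows that do not move let the fingers close. It gives the time, the measured TCP pose, the force and the opening at its end, in the units of the state.
- read_state(): the state, without advancing time (a new reading comes with each control period).
- camera(name): name is "scene" or "top"; returns the picture (480x640x3 uint8, red, green, blue); there is no depth.
- camera_model(name): a dict with "mtx" (3x3 intrinsics, pixels), "extrinsics" (4x4, takes a point from world to camera coordinates). Camera axes: x right, y down, z forward; pixel columns grow to the right and rows downward; lengths in m; the calibration is good to about 2 mm. A picture is of the moment at which its call begins. camera_model takes no time and is no camera call.
- finish_job(): hands the job in, once; it reports no verdict.
The state is a dict: "time": time; "joint_pos": joint angles; "qd": joint speeds; "joint_efforts": joint torques, N m; "position": TCP position; "ee_rot": TCP orientation; "ft_force": force on the tool from outside, world axes, zero at the start; "wrist_torque": the same for the moment, N m; "opening": finger opening in m.
Only numpy, scipy, OpenCV 4.12 (cv2) and the standard library are available. Lean on these libraries where they do the work, as an engineer would, in place of code of your own. Each camera call takes 0.05 s, during which the arm holds its last target.

## Task

The steel bearing ball is to be looked at for wear, so first swing the bench magnifier's lens arm out over the table (towards the robot's right) until it stops. Then lift the tray that carries the ball out of its wooden rest by its upright grip, keep it level so that the ball stays in its shallow pocket, and hold it with the ball centred under the lens, about 8 cm below the lens. Finish while holding the tray there, level and still; leave the empty tray and the other things on the table where they are.

Things in the scene. Friction and masses are not known exactly. Their poses are not given: they have to be found in the camera images.
- lens_arm (a joint): Angle of the magnifier's swing arm about its upright post, rad. 0 to 0.3 = parked, over the robot's left; it grows as the lens swings counter-clockwise seen from above, to the robot's right; 1.22 = fully out against its stop. Light friction (about 0.6 N at the lens); it stays where it is left. Push or pull it by the pin on the lens ring.
- lens_pivot (a point): Top of the magnifier's post, on the upright axis of the swing arm, 205 mm above the table. The post (16 mm thick) stands on a round grey foot 110 mm across at the back of the table; both are fixed.
- lens_center (a point): Centre of the round lens (74 mm over its black ring, 13 mm thick, level), 170 mm from lens_pivot and 205 mm above the table. It moves with the arm. Its x axis points straight out from the post. The space below it is free up to 60 mm above the table.
- lens_pin (a point): Middle of the free part of the upright black pin (12 mm in diameter, its top at 237 mm above the table, standing clear by 24 mm above the lens ring) on the outer edge of the lens ring, 37 mm beyond lens_center and 207 mm from lens_pivot. It moves with the arm.
- tray_rest: Fixed wooden board 236 x 186 x 12 mm with two cross bars. Two trays lie on it side by side 100 mm apart, their necks in 7 mm deep notches of the bars (3 mm play each side), their undersides 30 mm above the table: lift straight up 10 mm or more before moving sideways. Origin: centre of the board's underside; x along the trays, away from the robot; the grips are 65 mm from its centre towards -x.
- ball_tray_grip (a point): Centre of the upright black grip of the tray that carries the ball (left or right place in the rest): a plate 44 mm along the tray's x, 14 mm thick (y), 40 mm high (z). Aluminium tray, 203 mm long, about 150 g; x runs along its 16 mm wide neck from grip to round dish, z up. This point is 24 mm above the tray's underside, 20 mm below the grip's top and 19 mm above the neck's upper face.
- ball_tray_pocket (a point): Centre of the floor of that tray's round pocket: 32 mm across, 3 mm deep, in a dish 60 mm across and 6 mm thick, 140 mm ahead (+x of the tray) of the grip's centre and 21 mm below it.
- ball_center (a point): Centre of the loose steel ball, 22 mm in diameter, about 44 g. It rolls freely in the pocket, up to about 8 mm from the pocket's middle, and climbs out over the rim if the tray is tipped by more than about 40 degrees.
- empty_tray_grip (a point): Centre of the upright grip of the second tray, the same in every way but without a ball. It stays in the rest; its grip's top is 74 mm above the table, so a tray carried across it needs its underside higher than that.
- motor_pulley: Bystander: grey belt pulley 63 mm across, 22 mm high, lying on the table. Origin: centre of its underside.
- drain_coupling: Bystander: grey pipe coupling 42 mm across, 50 mm high, standing on the table. Origin: centre of its underside.
- spanner: Bystander: steel double open-end spanner 180 mm long (along its y), 8 mm thick, lying on the table. Origin: centre of its underside.

How it is judged:
By the outcome, as a careful person would: the job done as asked, in the order asked, and still so for the second after the job is handed in, while the arm keeps its last pose, push and grip.
It also fails if it takes over 61 s, if anything falls off the work surface, if the arm or the gripper's body presses on something with over 40 N, if the wrist force passes 120 N, or if a joint passes its speed limit or range.

## Working session

There is one attempt and no reset: what is moved stays moved. The work goes in short steps, Python scripts to look and compute and a tool call to move; the robot and the scene stay as the last step left them, time stands still between calls to the robot, and variables do not carry over. Pictures are saved under pics/ and viewed, and the job is handed in when it is done.

Besides the shell and the picture viewer there is one more tool, called after "Emit:" by a JSON object that holds its "op" and its "data". jog_arm: Moves the arm, as the interface text tells. Its arguments: {"type":"object","properties":{"commands":{"type":"array","items":{"type":"array"}},"grip_force":{"type":"number"}},"required":["commands"]}

```bash
ls; mkdir -p pics; python3 - <<'E'
from rig import *
import cv2
s=read_state();print(s)
for n in("scene","top"):
    im=camera(n);cv2.imwrite(f"pics/{n}0.png",im[:,:,::-1]);m=camera_model(n);print(n,m)
E
```

```text
pics
{'time': 0.0, 'joint_pos': array([-1.35077757,  0.62934703,  0.0384055 ,  1.5183979 , -0.02699105,
        0.99631773, -0.01995972]), 'qd': array([ 0.00083052,  0.00132237, -0.00051111, -0.00058423,  0.00110409,
       -0.00147576, -0.00088883]), 'joint_efforts': array([-1.18629054e-03, -5.63394535e+01,  1.22606747e+00, -1.93450713e+01,
        1.10399182e-02,  1.03957934e-02, -1.98536287e-05]), 'position': array([0.18304532, 0.62305606, 0.24937826]), 'ee_rot': array([-3.13963959e+00,  1.26507543e-05,  2.85584788e+00]), 'ft_force': array([-0.44039078, -0.2154906 , -0.50186141]), 'wrist_torque': array([ 0.01203504, -0.001713  ,  0.02223065]), 'opening': 0.08553202674858895}
scene {'mtx': array([[616.60658838,   0.        , 314.37633624],
       [  0.        , 616.60658838, 246.99462852],
       [  0.        ,   0.        ,   1.        ]]), 'extrinsics': array([[ 8.19002392e-01, -5.73789320e-01,  9.48317450e-04,
        -4.91462347e-01],
       [-3.43455465e-01, -4.91556282e-01, -8.00256687e-01,
         3.20809526e-01],
       [ 4.59644891e-01,  6.55086436e-01, -5.99656848e-01,
         1.10462884e+00],
       [ 0.00000000e+00,  0.00000000e+00,  0.00000000e+00,
         1.00000000e+00]])}
top {'mtx': array([[472.81546661,   0.        , 316.15079489],
       [  0.        , 472.81546661, 237.54959384],
       [  0.        ,   0.        ,   1.        ]]), 'extrinsics': array([[-0.00500369, -0.99975791, -0.02142603,  0.04779778],
       [-0.99833966,  0.00622384, -0.05726422,  0.59046429],
       [ 0.05738371,  0.02110392, -0.99812912,  1.07178796],
       [ 0.        ,  0.        ,  0.        ,  1.        ]])}
```

View pics/scene0.png

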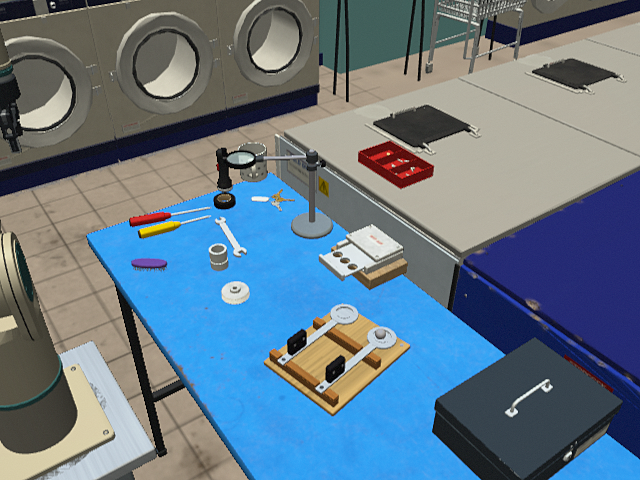

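View pics/top0.png

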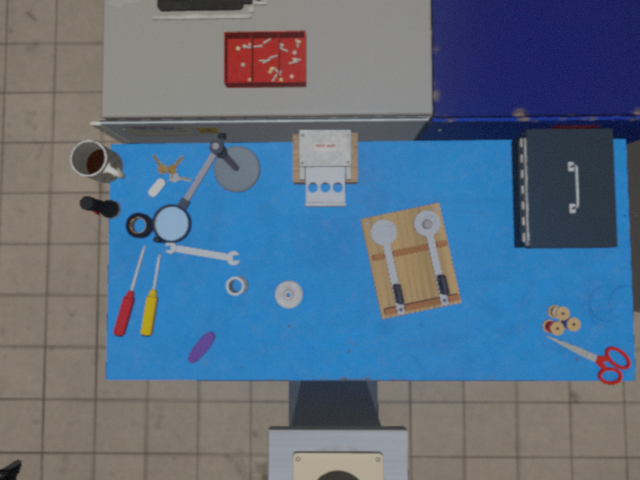

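```bash
cat > h.py <<'E'
import numpy as np, cv2
from rig import *
M={n:camera_model(n) for n in("scene","top")}
def ray(n,p):
    m=M[n];E=m["extrinsics"];R=E[:3,:3];c=-R.T@E[:3,3]
    d=R.T@np.linalg.solve(m["mtx"],[p[0],p[1],1.]);return c,d/np.linalg.norm(d)
def onz(n,p,z):
    c,d=ray(n,p);return c+d*(z-c[2])/d[2]
def proj(n,X):
    m=M[n];E=m["extrinsics"];q=m["mtx"]@(E[:3,:3]@np.asarray(X,float)+E[:3,3]);return q[:2]/q[2]
def tri(ps,pt):
    A=np.zeros((3,3));b=np.zeros(3)
    for n,p in(("scene",ps),("top",pt)):
        c,d=ray(n,p);P=np.eye(3)-np.outer(d,d);A+=P;b+=P@c
    return np.linalg.solve(A,b)
def crop(im,x0,y0,w,h,k,f): cv2.imwrite(f,cv2.resize(im[y0:y0+h,x0:x0+w],None,fx=k,fy=k,interpolation=cv2.INTER_CUBIC))
E
python3 - <<'E'
from h import *
t=cv2.imread("pics/top0.png");s=cv2.imread("pics/scene0.png")
crop(t,130,130,130,120,6,"pics/a.png");crop(t,350,195,120,130,4.6,"pics/b.png")
crop(s,200,135,140,110,5,"pics/c.png");crop(s,255,290,160,125,4.8,"pics/d.png")
E
```

```text
(no output)
```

View pics/a.png

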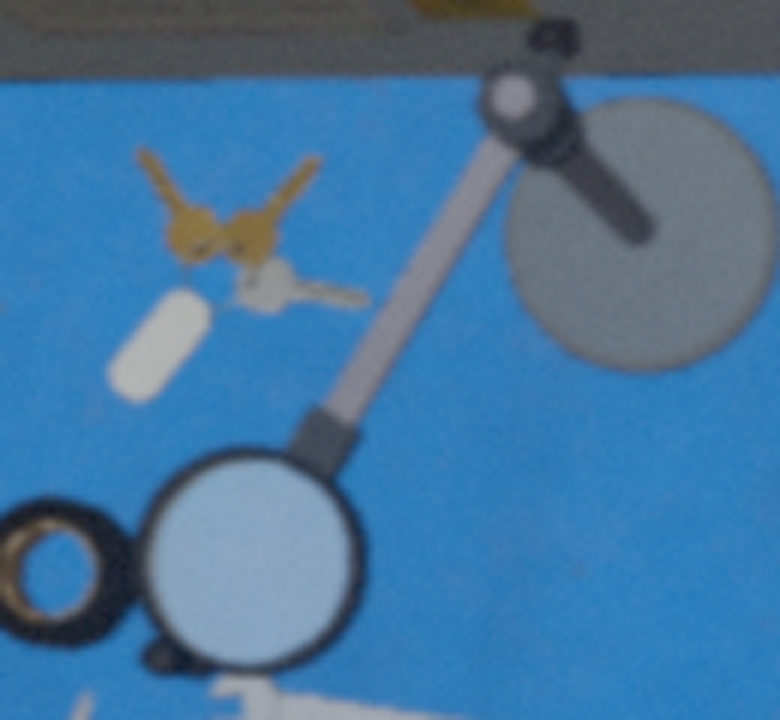

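View pics/b.png

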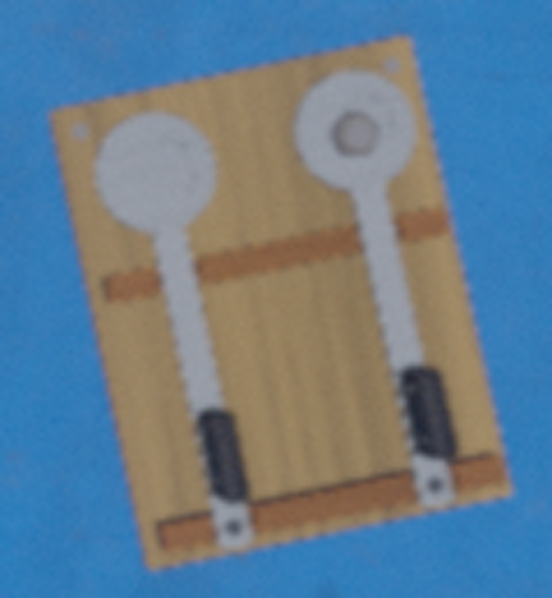

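View pics/c.png

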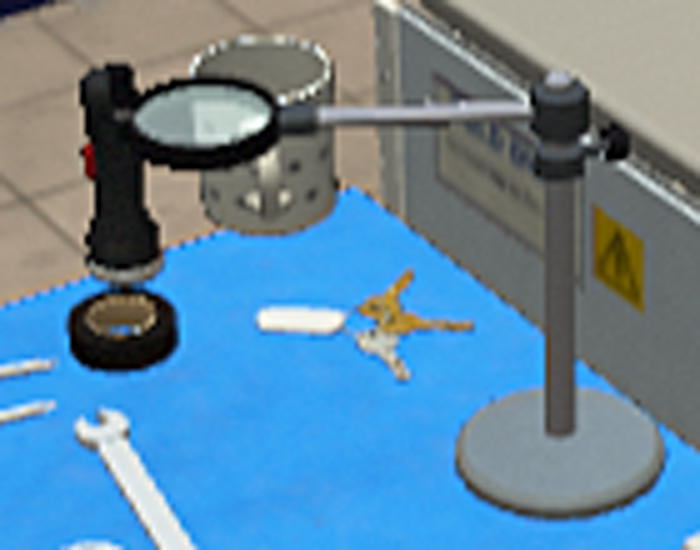

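View pics/d.png

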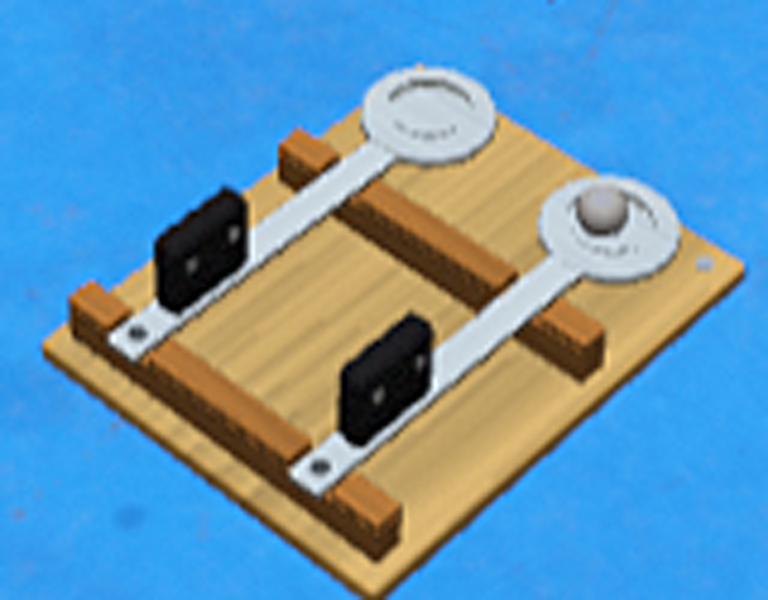

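```bash
python3 - <<'E'
from h import *
T=lambda x,y:(130+x/6,130+y/6)
B=lambda x,y:(350+x/4.6,195+y/4.6)
C=lambda x,y:(200+x/5,135+y/5)
D=lambda x,y:(255+x/4.8,290+y/4.8)
# foot: grey blob fit in top
print("foot",onz("top",T(641,235),.01), onz("scene",C(560,450),.01))
pv=onz("top",T(513,97),.215);print("pivot",pv,tri(C(559,80),T(513,97)))
L=onz("top",T(255,560),.21);print("lens",L,tri(C(206,121),T(255,560)))
P=onz("top",T(163,652),.237);print("pin",P)
print(np.linalg.norm(L[:2]-pv[:2]),np.linalg.norm(P[:2]-pv[:2]),np.arctan2(*(L-pv)[1::-1]),np.arctan2(*(P-pv)[1::-1]))
print("ball",onz("top",B(355,133),.044),onz("scene",D(602,210),.044),tri(D(602,210),B(355,133)))
print("dish",onz("top",B(355,131),.036),onz("scene",D(609,228),.036))
print("dish2",onz("top",B(156,173),.036),onz("scene",D(429,115),.036))
# grip top corners / neck hole
print("hole",onz("top",B(435,485),.035),onz("scene",D(320,467),.036))
print("hole2",onz("top",B(234,527),.035),onz("scene",D(137,333),.036))
print("griptop", onz("top",B(424,375),.074),onz("scene",D(387,353),.074))
# board corners
for p in [(52,115),(410,38),(512,492),(152,570)]: print(onz("top",B(*p),.012)[:2])
for p in [(745,268),(375,598),(45,348)]: print("s",onz("scene",D(*p),.012)[:2])
E
```

```text
foot [0.75309455 0.23005911 0.01      ] [0.75150054 0.226853   0.01      ]
pivot [0.7558555  0.23221651 0.215     ] [0.75411969 0.23075415 0.22140934]
lens [0.60858244 0.3149065  0.21      ] [0.60878233 0.31610063 0.20656423]
pin [0.57786428 0.33427784 0.237     ]
0.16889934788592037 0.2051764787820135 2.629982906115838 2.6209567158110336
ball [ 0.61823893 -0.2049599   0.044     ] [ 0.61852811 -0.20308585  0.044     ] [ 0.61778386 -0.20440305  0.0455817 ]
dish [ 0.6199023  -0.20668608  0.036     ] [ 0.61974621 -0.20696548  0.036     ]
dish2 [ 0.59988031 -0.1090603   0.036     ] [ 0.59982534 -0.10942535  0.036     ]
hole [ 0.44705881 -0.24243015  0.035     ] [ 0.4471112  -0.24156436  0.036     ]
hole2 [ 0.42707521 -0.14475068  0.035     ] [ 0.42697751 -0.14372323  0.036     ]
griptop [ 0.5014072 -0.2287194  0.074    ] [ 0.48125384 -0.23711033  0.074     ]
[ 0.63108461 -0.06017995]
[ 0.6686653  -0.24018252]
[ 0.44173229 -0.28602762]
[ 0.40380644 -0.10740267]
s [ 0.66824129 -0.24046463]
s [ 0.4394637  -0.28808754]
s [ 0.40314858 -0.10995999]
```

The top view shows the ball tray in the right-hand place. The ball is at about px (427,224), its grip at about (443,285), the lens at (172,223) and the pin at (157,239). The two views agree to 2–3 mm, and radii, spacing and heights match the sizes given. I'll go to the pin first.

Emit:
{"op": "jog_arm", "data": {"commands": [[[0,0,0.77],[0,0,-0.5],150],[[0,0,0.77],[0,0,0],150],[[0,0,0],[-0.5,-0.06,0],150],[[0,0,0],[-0.5,-0.06,0],150],[[0,0,0],[-0.5,-0.06,0],150]], "grip_force": 30}}

```text
time: 0.72
position: [0.3008, 0.5331, 0.2977]
ee_rot: [-3.135, -0.002, 2.628]
ft_force: [0.8, -0.4, 0.1]
opening: 0.035
```

```bash
cat >> h.py <<'E'
def plan(pos,yaw):
    s=read_state();r,p,y=s["ee_rot"];c=s["position"]
    from scipy.spatial.transform import Rotation as Ro
    R=Ro.from_euler("xyz",s["ee_rot"]);G=Ro.from_euler("xyz",[np.pi,0,yaw])
    print("t",round(s["time"],2),"pos",c.round(4),"rpy",s["ee_rot"].round(4),"F",s["ft_force"].round(1),"open",round(s["opening"],4))
    print(" shift units",(R.inv().apply(np.array(pos)-c)/.1).round(3),"turn units",((R.inv()*G).as_rotvec()/.15).round(3), "shift if turned first",(G.inv().apply(np.array(pos)-c)/.1).round(3))
E
python3 -c "
from h import *
plan([.576,.333,.30],2.625)"
```

```text
t 0.72 pos [0.3008 0.5331 0.2977] rpy [-3.1351e+00 -2.0000e-03  2.6281e+00] F [ 0.8 -0.4  0.1] open 0.035
 shift units [-3.38  -0.392 -0.027] turn units [-0.043 -0.014  0.021] shift if turned first [-3.381 -0.381 -0.023]
```

Emit:
{"op": "jog_arm", "data": {"commands": [[[-0.04,-0.01,0.02],[-0.6,-0.07,0],150],[[0,0,0],[-0.6,-0.07,0],150],[[0,0,0],[-0.6,-0.07,0],150],[[0,0,0],[-0.6,-0.07,0],150],[[0,0,0],[-0.6,-0.07,0],150]]}}

```text
time: 1.35
position: [0.5497, 0.3495, 0.2954]
ee_rot: [-3.139, -0.003, 2.629]
ft_force: [1.2, 0.1, -0.6]
opening: 0.0354
```

```bash
python3 -c "
from h import *
plan([.576,.333,.30],2.625)"
```

```text
t 1.35 pos [0.5497 0.3495 0.2954] rpy [-3.1388e+00 -2.6000e-03  2.6289e+00] F [ 1.2  0.1 -0.6] open 0.0354
 shift units [-0.31  -0.014 -0.046] turn units [-0.019 -0.017  0.026] shift if turned first [-0.31  -0.013 -0.046]
```

Emit:
{"op": "jog_arm", "data": {"commands": [[[0,0,0],[-0.3,-0.01,0],150],[[0,0,0],[0,0,0],150],[[0,0,0],[0,0,0],150]]}}

```text
time: 1.72
position: [0.5795, 0.3271, 0.2935]
ee_rot: [-3.135, -0.001, 2.619]
ft_force: [-0.4, 0.0, -0.4]
opening: 0.0345
```

```bash
python3 - <<'E'
from h import *
plan([.576,.333,.237],2.625)
a=camera("top");s=camera("scene")
crop(a[:,:,::-1],110,130,130,130,4.5,"pics/e.png");crop(s[:,:,::-1],190,80,140,110,5,"pics/f.png")
E
```

```text
t 1.73 pos [0.5795 0.3271 0.2935] rpy [-3.1347e+00 -1.2000e-03  2.6193e+00] F [-0.4  0.  -0.4] open 0.0345
 shift units [0.059 0.037 0.564] turn units [-0.046 -0.008 -0.038] shift if turned first [0.059 0.034 0.565]
```

View pics/e.png

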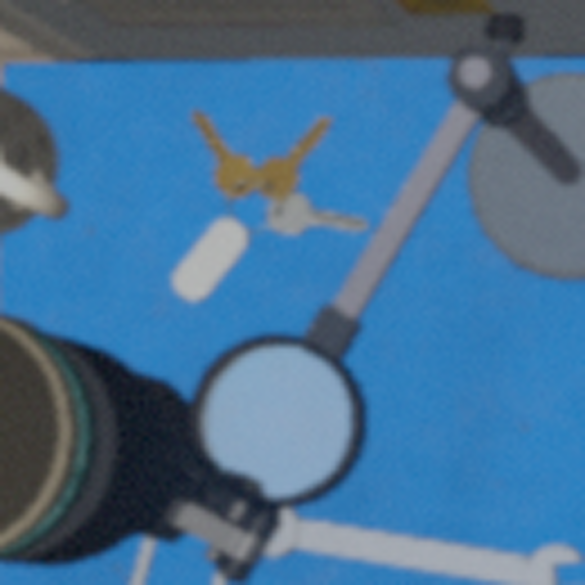

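View pics/f.png

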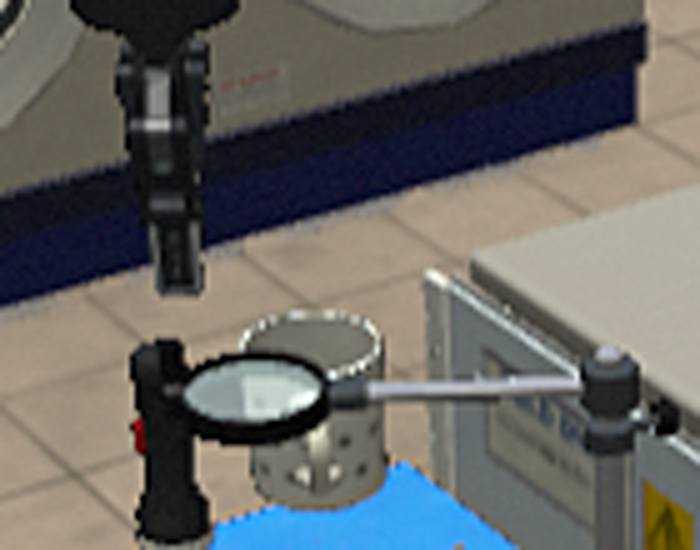

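Emit:
{"op": "jog_arm", "data": {"commands": [[[-0.04,0,-0.04],[0.06,0.03,0.2],150],[[0,0,0],[0,0,0.2],150],[[0,0,0],[0,0,0.1],150],[[0,0,0],[0,0,0],150]]}}

```text
time: 2.33
position: [0.5712, 0.339, 0.2437]
ee_rot: [3.14, -0.003, 2.636]
ft_force: [0.7, -0.7, 1.2]
opening: 0.0354
```

```bash
python3 - <<'E'
from h import *
print(proj("scene",[.576,.333,.237]),proj("scene",[.576,.333,.21]))
plan([.576,.333,.236],2.625)
s=camera("scene")
crop(s[:,:,::-1],190,80,140,110,5,"pics/g.png")
E
```

```text
[224.55044563 148.71963741] [225.53468146 158.9236047 ]
t 2.33 pos [0.5712 0.339  0.2437] rpy [ 3.1395e+00 -2.7000e-03  2.6355e+00] F [ 0.7 -0.7  1.2] open 0.0354
 shift units [-0.071 -0.029  0.077] turn units [ 0.014 -0.018  0.07 ] shift if turned first [-0.072 -0.028  0.077]
```

View pics/g.png

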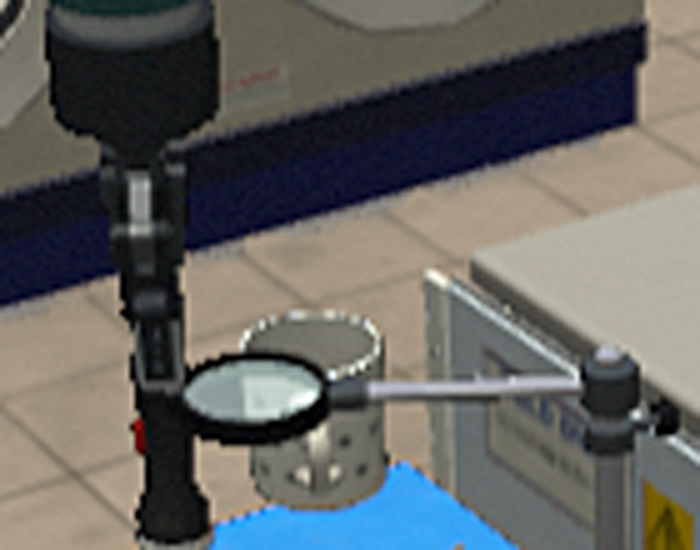

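Emit:
{"op": "jog_arm", "data": {"commands": [[[0,0,0.05],[-0.06,-0.03,0.05],150],[[0,0,0],[0,-0.12,0],150],[[0,0,-0.5],[0,-0.15,0],150],[[0,0,-0.5],[-0.01,-0.15,0],150],[[0,0,-0.5],[-0.01,-0.15,0],150]]}}

```text
time: 3.0
position: [0.5527, 0.2791, 0.2411]
ee_rot: [3.135, 0.003, 2.859]
ft_force: [0.4, 0.9, -0.3]
opening: 0.0354
```

```bash
cat >> h.py <<'E'
PV=np.array([.7545,.230])
def arc():
    s=read_state();v=s["position"][:2]-PV
    a=np.arctan2(v[1],v[0])%(2*np.pi)
    print("t",round(s["time"],2),"R",np.linalg.norm(v).round(4),"phi",a.round(3),"yaw",(s["ee_rot"][2]%(2*np.pi)).round(3),"rp",s["ee_rot"][:2].round(3),"z",s["position"][2].round(4),"F",s["ft_force"].round(1), "Ftan",(s["ft_force"][:2]@[-np.sin(a),np.cos(a)]).round(1))
E
python3 - <<'E'
from h import *
arc()
a=camera("top");cv2.imwrite("pics/t1.png",a[110:270,90:330,::-1].repeat(3,0).repeat(3,1))
E
```

```text
t 3.0 R 0.2077 phi 2.903 yaw 2.859 rp [3.135e+00 3.000e-03] z 0.2411 F [ 0.4  0.9 -0.3] Ftan -1.0
```

View pics/t1.png

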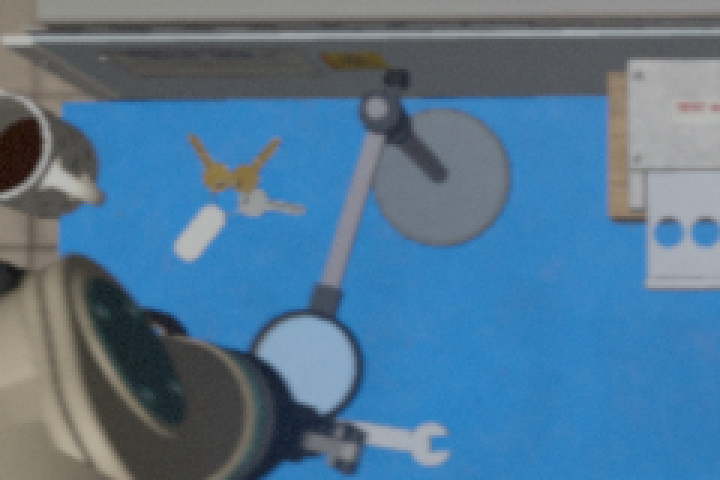

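Emit:
{"op": "jog_arm", "data": {"commands": [[[0,0,-0.6],[-0.01,-0.15,0.05],150],[[0,0,-0.5],[-0.01,-0.15,0],150],[[0,0,-0.5],[-0.01,-0.15,0],150],[[0,0,-0.5],[-0.01,-0.15,0],150],[[0,0,-0.5],[-0.01,-0.15,0],150]]}}

```text
time: 3.68
position: [0.5487, 0.199, 0.2382]
ee_rot: [3.136, 0.009, -3.029]
ft_force: [0.4, 1.2, -0.1]
opening: 0.0351
```

```bash
python3 - <<'E'
from h import *
arc()
E
```

```text
t 3.67 R 0.2081 phi 3.291 yaw 3.254 rp [3.136 0.009] z 0.2382 F [ 0.4  1.2 -0.1] Ftan -1.2
```

Emit:
{"op": "jog_arm", "data": {"commands": [[[0,0.05,-0.6],[-0.01,-0.15,0.02],150],[[0,0,-0.5],[-0.01,-0.15,0],150],[[0,0,-0.5],[-0.01,-0.1,0],150]]}}

```text
time: 4.05
position: [0.5593, 0.1579, 0.2373]
ee_rot: [3.137, 0.004, -2.787]
ft_force: [0.4, 0.6, -0.9]
opening: 0.0353
```

```bash
python3 - <<'E'
from h import *
arc()
E
```

```text
t 4.05 R 0.208 phi 3.495 yaw 3.496 rp [3.137 0.004] z 0.2373 F [ 0.4  0.6 -0.9] Ftan -0.4
```

Emit:
{"op": "jog_arm", "data": {"commands": [[[0,0,-0.25],[0,-0.08,0],150],[[0,0,-0.25],[0,-0.08,0],150]]}}

```text
time: 4.3
position: [0.5654, 0.1416, 0.238]
ee_rot: [3.137, 0.005, -2.713]
ft_force: [0.9, 0.6, -0.5]
opening: 0.035
```

```bash
python3 - <<'E'
from h import *
arc()
E
```

```text
t 4.3 R 0.2087 phi 3.579 yaw 3.57 rp [3.137 0.005] z 0.238 F [ 0.9  0.6 -0.5] Ftan -0.2
```

Emit:
{"op": "jog_arm", "data": {"commands": [[[0,0,-0.25],[0,-0.08,0],150],[[0,0,-0.25],[0,-0.08,0],150]]}}

```text
time: 4.55
position: [0.5725, 0.1261, 0.2387]
ee_rot: [3.138, 0.007, -2.64]
ft_force: [-0.5, -0.5, -0.4]
opening: 0.0354
```

```bash
python3 - <<'E'
from h import *
arc()
E
```

```text
t 4.55 R 0.2096 phi 3.66 yaw 3.644 rp [3.138 0.007] z 0.2387 F [-0.5 -0.5 -0.4] Ftan 0.2
```

Emit:
{"op": "jog_arm", "data": {"commands": [[[0,0,-0.25],[-0.02,-0.08,0],150],[[0,0,-0.25],[-0.01,-0.08,0],150]]}}

```text
time: 4.8
position: [0.5827, 0.1124, 0.2393]
ee_rot: [3.138, 0.007, -2.566]
ft_force: [0.5, 0.5, -0.1]
opening: 0.0351
```

```bash
python3 - <<'E'
from h import *
arc()
a=camera("top");cv2.imwrite("pics/t2.png",a[110:270,150:350,::-1].repeat(3,0).repeat(3,1))
E
```

```text
t 4.8 R 0.2082 phi 3.742 yaw 3.717 rp [3.138 0.007] z 0.2393 F [ 0.5  0.5 -0.1] Ftan -0.2
```

View pics/t2.png

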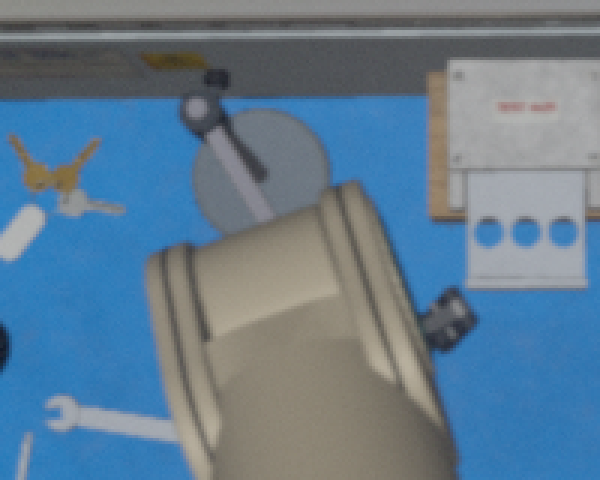

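Emit:
{"op": "jog_arm", "data": {"commands": [[[0,0,-0.3],[-0.01,-0.06,0.02],150],[[0,0,-0.2],[0,-0.06,0],150]]}}

```text
time: 5.1
position: [0.5875, 0.1075, 0.238]
ee_rot: [3.13, 0.008, -2.49]
ft_force: [-8.2, 12.7, 0.4]
opening: 0.0356
```

```bash
python3 - <<'E'
from h import *
arc()
E
```

```text
t 5.1 R 0.2071 phi 3.774 yaw 3.793 rp [3.13  0.008] z 0.238 F [-8.2 12.7  0.4] Ftan -15.1
```

Emit:
{"op": "jog_arm", "data": {"commands": [[[0,0,-0.2],[-0.01,-0.06,0.02],150]]}}

```text
time: 5.22
position: [0.5883, 0.1083, 0.2367]
ee_rot: [3.122, 0.007, -2.458]
ft_force: [-9.8, 7.7, 9.6]
opening: 0.0352
```

```bash
python3 - <<'E'
from h import *
arc()
E
```

```text
t 5.22 R 0.206 phi 3.774 yaw 3.825 rp [3.122 0.007] z 0.2367 F [-9.8  7.7  9.6] Ftan -12.0
```

Emit:
{"op": "jog_arm", "data": {"commands": [[[0,0,-0.2],[-0.01,-0.06,0],150]]}}

```text
time: 5.35
position: [0.5888, 0.1087, 0.2367]
ee_rot: [3.114, 0.005, -2.425]
ft_force: [-8.6, 6.9, 0.8]
opening: 0.0351
```

```bash
python3 - <<'E'
from h import *
arc()
E
```

```text
t 5.35 R 0.2053 phi 3.774 yaw 3.858 rp [3.114 0.005] z 0.2367 F [-8.6  6.9  0.8] Ftan -10.6
```

The motion stopped with 10–15 N of tangential force, far above the 0.6 N friction, so the lens is against its stop at about 3.72 rad world. I'll back off to the middle of the gap and lift clear.

Emit:
{"op": "jog_arm", "data": {"commands": [[[0.15,0,0.4],[0,0.09,0],150],[[0,0,0],[0,0,-0.3],150],[[0,0,0],[0,0,-0.5],150],[[0,0,0],[-0.3,-0.2,-0.2],60]]}}

```text
time: 5.85
position: [0.6149, 0.118, 0.3391]
ee_rot: [3.133, -0.001, -2.491]
ft_force: [0.7, -0.7, -0.1]
opening: 0.0526
```

```bash
python3 - <<'E'
from h import *
arc()
plan([.4826,-.2352,.25],.202+np.pi)
plan([.4826,-.2352,.25],.202)
E
```

```text
t 5.85 R 0.1789 phi 3.818 yaw 3.792 rp [ 3.133e+00 -1.000e-03] z 0.3391 F [ 0.7 -0.7 -0.1] Ftan 1.0
t 5.85 pos [0.6149 0.118  0.3391] rpy [ 3.1331e+00 -8.0000e-04 -2.4913e+00] F [ 0.7 -0.7 -0.1] open 0.0526
 shift units [ 3.191 -2.018  0.876] turn units [ 0.055 -0.018  2.988] shift if turned first [ 2.005 -3.195  0.891]
t 5.85 pos [0.6149 0.118  0.3391] rpy [ 3.1331e+00 -8.0000e-04 -2.4913e+00] F [ 0.7 -0.7 -0.1] open 0.0526
 shift units [ 3.191 -2.018  0.876] turn units [  0.024   0.075 -17.955] shift if turned first [-2.005  3.195  0.891]
```

Emit:
{"op": "jog_arm", "data": {"commands": [[[0,0,1.0],[0,0,0],60],[[0,0,1.0],[0,0,0],60],[[0,0,1.0],[0,0,0],60],[[0,0,0],[0.3,-0.5,0],60],[[0,0,0],[0.3,-0.5,0],60]]}}

```text
time: 6.48
position: [0.5761, 0.0117, 0.341]
ee_rot: [3.132, 0.004, -2.958]
ft_force: [0.6, -0.9, 0.7]
opening: 0.0652
```

```bash
python3 - <<'E'
from h import *
plan([.4826,-.2352,.25],.202+np.pi)
E
```

```text
t 6.47 pos [0.5761 0.0117 0.341 ] rpy [ 3.1318  0.0043 -2.9577] F [ 0.6 -0.9  0.7] open 0.0652
 shift units [ 1.375 -2.265  0.882] turn units [ 0.065  0.029 -0.121] shift if turned first [ 1.412 -2.231  0.91 ]
```

Emit:
{"op": "jog_arm", "data": {"commands": [[[0.06,0.03,-0.12],[0.3,-0.5,0.1],60],[[0,0,0],[0.3,-0.5,0.1],60],[[0,0,0],[0.3,-0.5,0.2],60],[[0,0,0],[0.3,-0.5,0.2],60],[[0,0,0],[0.2,-0.2,0.1],60]]}}

```text
time: 7.1
position: [0.4774, -0.2406, 0.272]
ee_rot: [-3.137, 0.006, -2.952]
ft_force: [0.0, 0.3, 0.5]
opening: 0.0655
```

```bash
python3 - <<'E'
from h import *
plan([.4826,-.2352,.15],.202+np.pi)
a=camera("top");cv2.imwrite("pics/t3.png",a[:,:,::-1])
E
```

```text
t 7.1 pos [ 0.4774 -0.2406  0.272 ] rpy [-3.1371  0.006  -2.9522] F [0.  0.3 0.5] open 0.0655
 shift units [-0.054  0.049  1.22 ] turn units [-0.03   0.04  -0.084] shift if turned first [-0.062  0.042  1.22 ]
```

View pics/t3.png

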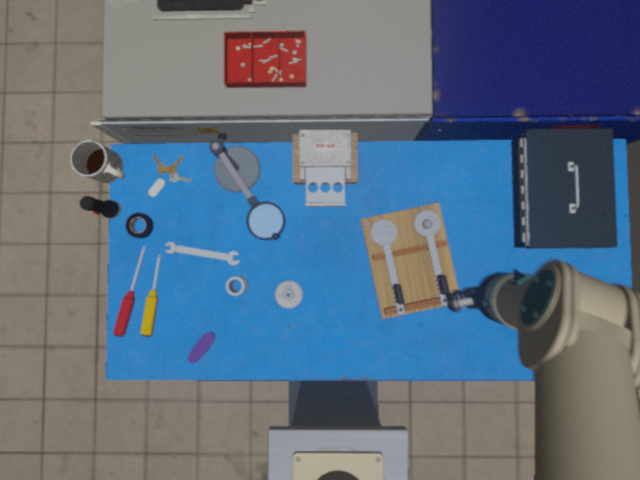

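Emit:
{"op": "jog_arm", "data": {"commands": [[[-0.03,0.04,-0.08],[-0.06,0.04,0.5],60],[[0,0,0],[0,0,0.5],60],[[0,0,0],[0,0,0.15],60],[[0,0,0],[0,0,0],60]]}}

```text
time: 7.65
position: [0.4795, -0.241, 0.1551]
ee_rot: [-3.138, -0.001, -2.955]
ft_force: [0.7, 0.1, -0.0]
opening: 0.065
```

```bash
python3 - <<'E'
from h import *
plan([.4826,-.2352,.058],.202+np.pi)
t=cv2.imread("pics/t3.png");crop(t,195,125,110,125,4.7,"pics/t4.png")
s=camera("scene");cv2.imwrite("pics/s1.png",s[:,:,::-1])
crop(s[:,:,::-1],220,230,220,170,3.6,"pics/s2.png")
E
```

```text
t 7.65 pos [ 0.4795 -0.241   0.1551] rpy [-3.1379e+00 -6.0000e-04 -2.9547e+00] F [ 0.7  0.1 -0. ] open 0.065
 shift units [-0.042  0.054  0.97 ] turn units [-0.025 -0.004 -0.101] shift if turned first [-0.042  0.05   0.971]
```

View pics/t4.png

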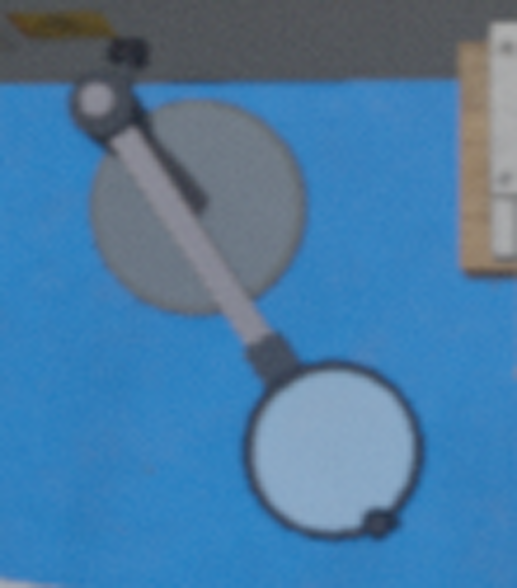

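View pics/s2.png

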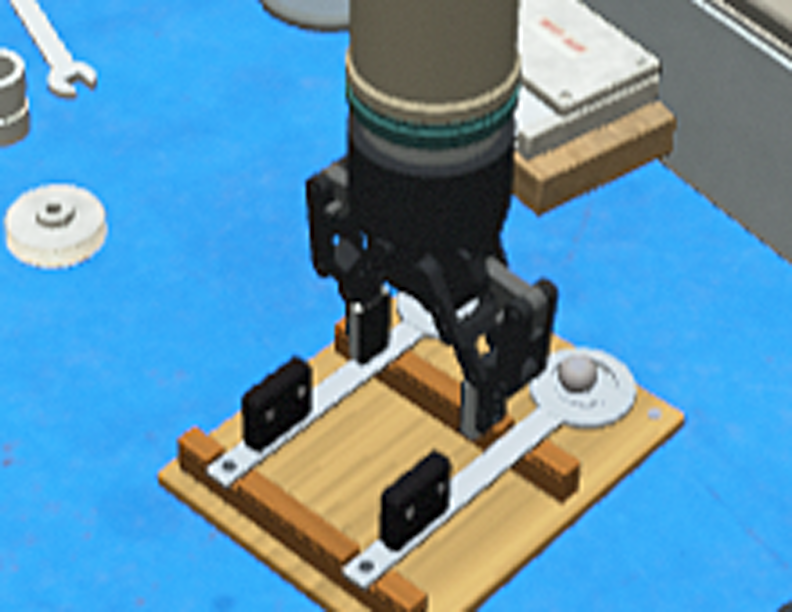

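View pics/s1.png

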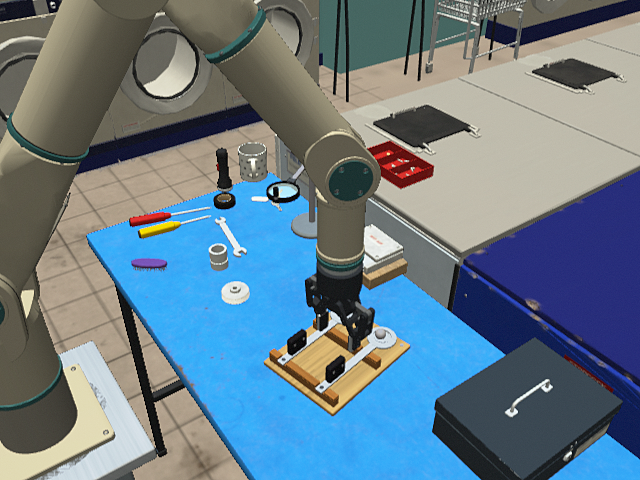

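Emit:
{"op": "jog_arm", "data": {"commands": [[[-0.02,0,-0.1],[-0.04,0.05,0.3],60],[[0,0,0],[0,0,0.3],60],[[0,0,0],[0,0,0],60],[[0,0,0],[0,0,0],60]]}}

```text
time: 8.2
position: [0.4876, -0.2371, 0.1006]
ee_rot: [-3.133, 0.01, -2.941]
ft_force: [0.2, 0.2, 0.1]
opening: 0.065
```

```bash
python3 - <<'E'
from h import *
plan([.4826,-.2352,.058],.202+np.pi)
f=lambda x,y:(195+x/4.7,125+y/4.7)
L=onz("top",f(334,449),.21);P=onz("top",f(380,521),.237);pv=onz("top",f(96,98),.215)
for q in(L,P,pv):print(q)
for q in(L,P):print(np.hypot(*(q-pv)[:2]),np.arctan2(*(q-pv)[1::-1])%6.2832)
E
```

```text
t 8.2 pos [ 0.4876 -0.2371  0.1006] rpy [-3.1334  0.0099 -2.9411] F [0.2 0.2 0.1] open 0.065
 shift units [0.049 0.032 0.426] turn units [-0.054  0.066 -0.01 ] shift if turned first [0.045 0.029 0.426]
[0.61270049 0.13562688 0.21      ]
[0.5816975  0.11407679 0.237     ]
[0.75646927 0.23236425 0.215     ]
0.17328468112392403 3.7338907024169954
0.21103812748528336 3.7366001235143993
```

Emit:
{"op": "jog_arm", "data": {"commands": [[[-0.05,0.07,0],[0.05,0.03,0.2],60],[[0,0,0],[0,0,0.2],60],[[0,0,0],[0,0,0.03],60],[[0,0,0],[0,0,0],60]]}}

```text
time: 8.7
position: [0.4833, -0.2361, 0.0582]
ee_rot: [-3.139, 0.002, -2.942]
ft_force: [0.4, -0.1, 0.8]
opening: 0.0652
```

```bash
python3 - <<'E'
from h import *
plan([.4826,-.2352,.058],.202+np.pi)
s=camera("scene")
crop(s[:,:,::-1],220,230,220,170,3.6,"pics/s3.png")
E
```

```text
t 8.7 pos [ 0.4833 -0.2361  0.0582] rpy [-3.1388e+00  2.2000e-03 -2.9420e+00] F [ 0.4 -0.1  0.8] open 0.0652
 shift units [0.005 0.01  0.002] turn units [-0.019  0.015 -0.016] shift if turned first [0.005 0.01  0.002]
```

View pics/s3.png

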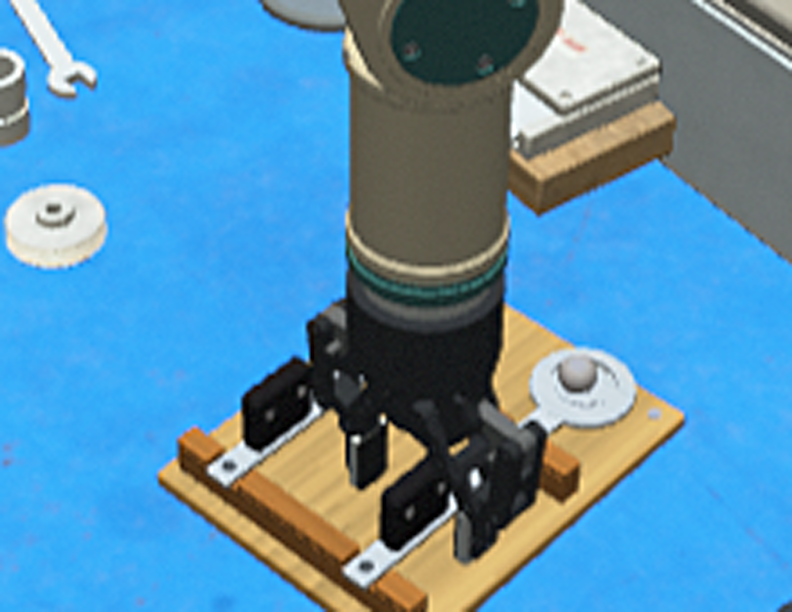

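The jaws straddle the ball tray's grip, and the ball is still in its pocket. Closing now.

Emit:
{"op": "jog_arm", "data": {"commands": [[[-0.02,0.01,-0.02],[0.01,0.01,-0.02],120],[[0,0,0],[0,0,0],180],[[0,0,0],[0,0,0],255],[[0,0,0],[0,0,0],255],[[0,0,0],[0,0,0],255]], "grip_force": 100}}

```text
time: 9.38
position: [0.4827, -0.2354, 0.0619]
ee_rot: [-3.141, 0.002, -2.939]
ft_force: [0.4, -0.4, -0.6]
opening: 0.0124
```

Emit:
{"op": "jog_arm", "data": {"commands": [[[0,0,0],[0,0,0],255],[[0,0,0],[0,0,0],255],[[0,0,0],[0,0,0],255]]}}

```text
time: 9.75
position: [0.4826, -0.2354, 0.0618]
ee_rot: [-3.141, 0.002, -2.939]
ft_force: [-0.7, 0.9, -0.2]
opening: 0.0128
```

```bash
python3 - <<'E'
from h import *
plan([.4826,-.2352,.06],.202+np.pi)
print(read_state()["wrist_torque"])
E
```

```text
t 9.75 pos [ 0.4826 -0.2354  0.0618] rpy [-3.1409e+00  2.4000e-03 -2.9386e+00] F [-0.7  0.9 -0.2] open 0.0128
 shift units [0.    0.002 0.018] turn units [-0.005  0.016  0.007] shift if turned first [-0.     0.002  0.018]
[ 0.06950153 -0.01318042  0.01818577]
```

Emit:
{"op": "jog_arm", "data": {"commands": [[[0,0,0],[0,0,-0.06],255],[[0,0,0],[0,0,-0.08],255],[[0,0,0],[0,0,-0.1],255],[[0,0,0],[0,0,-0.1],255],[[0,0,0],[0,0,-0.05],255]]}}

```text
time: 10.38
position: [0.4819, -0.2354, 0.1033]
ee_rot: [-3.141, 0.001, -2.939]
ft_force: [1.1, -0.0, -1.3]
opening: 0.0128
```

```bash
python3 - <<'E'
from h import *
plan([.4826,-.2352,.16],.202+np.pi)
print(read_state()["wrist_torque"])
s=camera("scene")
crop(s[:,:,::-1],220,230,220,170,3.6,"pics/s4.png")
E
```

```text
t 10.38 pos [ 0.4819 -0.2354  0.1033] rpy [-3.1414e+00  1.2000e-03 -2.9388e+00] F [ 1.1 -0.  -1.3] open 0.0128
 shift units [-0.008  0.    -0.567] turn units [-0.002  0.008  0.005] shift if turned first [-0.007  0.    -0.567]
[-0.08421787  0.17610123  0.00430623]
```

View pics/s4.png

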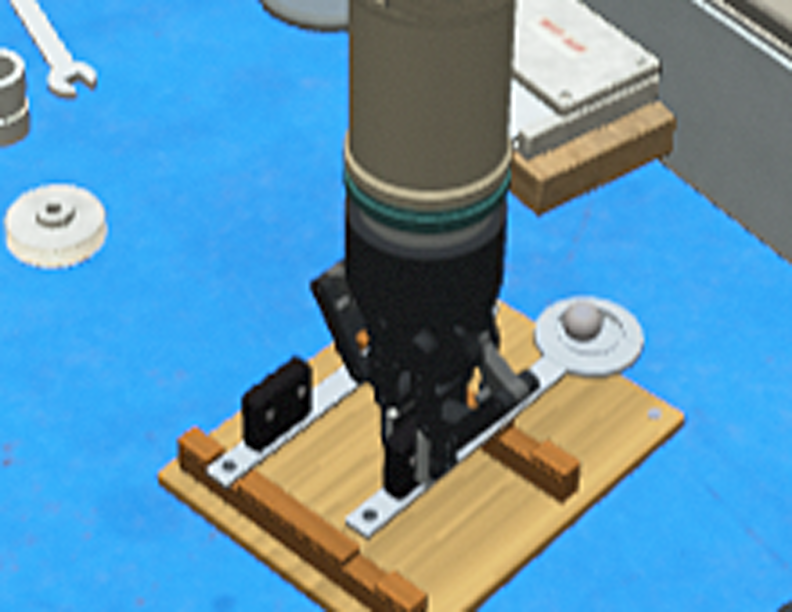

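The tray is up and level, with the ball in its pocket. I'll raise it to carry height and move it across smoothly.

Emit:
{"op": "jog_arm", "data": {"commands": [[[0,0,0],[0,0,-0.1],255],[[0,0,0],[0,0,-0.15],255],[[0,0,0],[0,0.04,-0.1],255],[[0,0,0],[-0.02,0.08,-0.03],255],[[0,0,0],[-0.02,0.12,0],255]]}}

```text
time: 11.05
position: [0.4811, -0.2104, 0.1448]
ee_rot: [-3.14, 0.002, -2.94]
ft_force: [0.9, -0.3, -0.9]
opening: 0.0123
```

Emit:
{"op": "jog_arm", "data": {"commands": [[[0,0,0],[-0.03,0.15,0],255],[[0,0,0],[-0.03,0.15,0],255],[[0,0,0],[-0.03,0.15,0],255],[[0,0,0],[-0.03,0.15,0],255],[[0,0,0],[-0.03,0.15,0],255]]}}

```text
time: 11.68
position: [0.4798, -0.1265, 0.1438]
ee_rot: [3.14, 0.0, -2.938]
ft_force: [-0.5, -0.5, -1.1]
opening: 0.0126
```

```bash
python3 - <<'E'
from h import *
plan([.476,.108,.143],.202+np.pi)
s=camera("scene")
crop(s[:,:,::-1],200,150,220,170,3.6,"pics/s5.png")
E
```

```text
t 11.68 pos [ 0.4798 -0.1265  0.1438] rpy [ 3.1404e+00  4.0000e-04 -2.9376e+00] F [-0.5 -0.5 -1.1] open 0.0126
 shift units [-0.437  2.304  0.011] turn units [0.008 0.003 0.013] shift if turned first [-0.433  2.305  0.008]
```

View pics/s5.png

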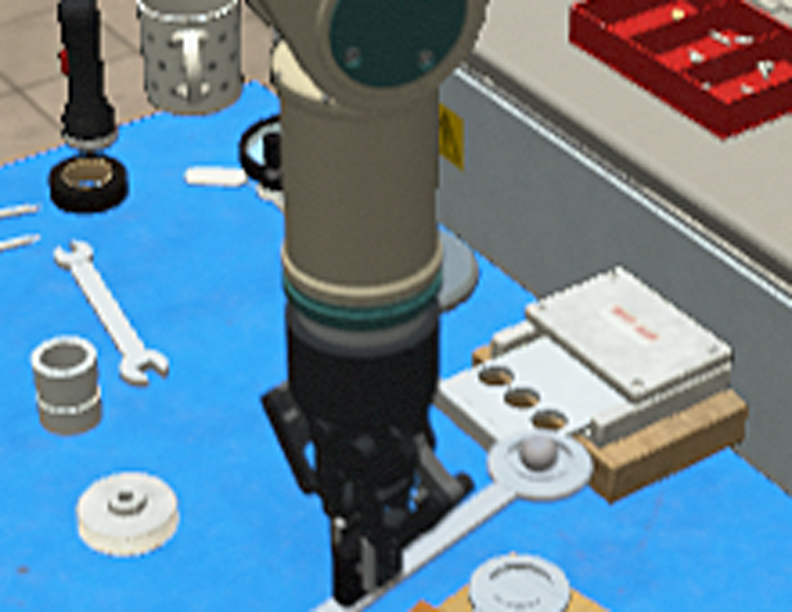

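Emit:
{"op": "jog_arm", "data": {"commands": [[[0,0,0],[-0.03,0.16,0],255],[[0,0,0],[-0.03,0.16,0],255],[[0,0,0],[-0.03,0.16,0],255],[[0,0,0],[-0.03,0.16,0],255],[[0,0,0],[-0.03,0.16,0],255]]}}

```text
time: 12.35
position: [0.4783, -0.0391, 0.1441]
ee_rot: [3.14, 0.001, -2.936]
ft_force: [1.3, -0.7, -2.3]
opening: 0.0126
```

Emit:
{"op": "jog_arm", "data": {"commands": [[[0,0,0],[-0.03,0.16,0],255],[[0,0,0],[-0.03,0.16,0],255],[[0,0,0],[-0.03,0.14,0],255],[[0,0,0],[-0.02,0.12,0],255],[[0,0,0],[-0.02,0.1,0],255]]}}

```text
time: 12.98
position: [0.4771, 0.0351, 0.1444]
ee_rot: [3.14, 0.002, -2.935]
ft_force: [-0.5, -0.5, -2.6]
opening: 0.0126
```

```bash
python3 - <<'E'
from h import *
plan([.476,.108,.143],.202+np.pi)
s=camera("scene")
crop(s[:,:,::-1],200,130,220,170,3.6,"pics/s6.png")
E
```

```text
t 12.97 pos [0.4771 0.0351 0.1444] rpy [ 3.1400e+00  1.5000e-03 -2.9355e+00] F [-0.5 -0.5 -2.6] open 0.0126
 shift units [-0.139  0.716  0.015] turn units [0.011 0.01  0.027] shift if turned first [-0.136  0.716  0.014]
```

View pics/s6.png

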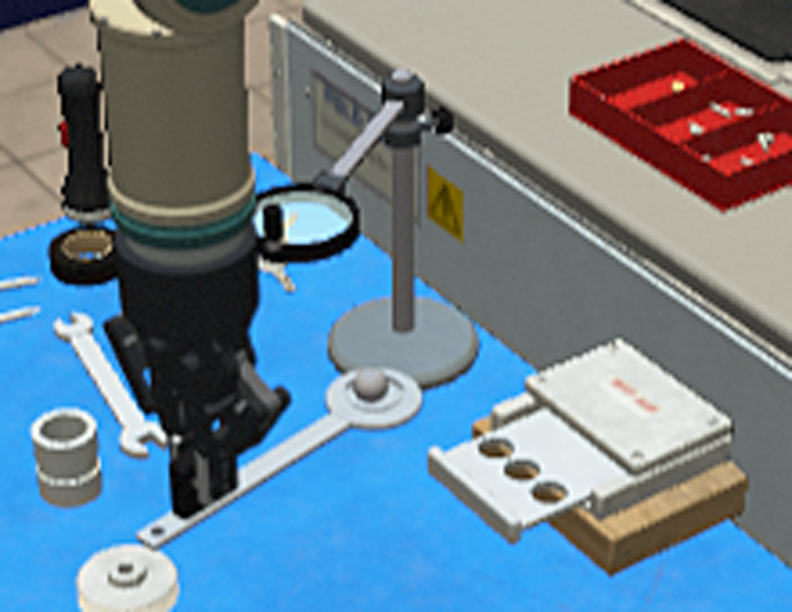

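Emit:
{"op": "jog_arm", "data": {"commands": [[[0.01,0.01,0.02],[-0.02,0.12,0],255],[[0,0,0],[-0.02,0.12,0],255],[[0,0,0],[-0.02,0.12,0],255],[[0,0,0],[-0.02,0.12,0],255],[[0,0,0],[-0.02,0.1,0],255]]}}

```text
time: 13.65
position: [0.4751, 0.0986, 0.1444]
ee_rot: [3.141, 0.0, -2.939]
ft_force: [0.6, 0.4, -2.3]
opening: 0.0124
```

Emit:
{"op": "jog_arm", "data": {"commands": [[[0,0,0],[-0.01,0.08,0],255],[[0,0,0],[-0.01,0.04,0],255],[[0,0,0],[0,0,0],255],[[0,0,0],[0,0,0],255]]}}

```text
time: 14.15
position: [0.4745, 0.112, 0.1444]
ee_rot: [3.141, 0.0, -2.938]
ft_force: [-0.2, -0.3, -2.1]
opening: 0.0125
```

```bash
python3 - <<'E'
from h import *
plan([.476,.108,.143],.202+np.pi)
s=camera("scene");t=camera("top")
crop(s[:,:,::-1],190,110,200,150,4,"pics/s7.png");crop(t[:,:,::-1],195,125,140,125,4.7,"pics/t7.png")
E
```

```text
t 14.15 pos [0.4745 0.112  0.1444] rpy [ 3.1412e+00  2.0000e-04 -2.9378e+00] F [-0.2 -0.3 -2.1] open 0.0125
 shift units [-0.006 -0.042  0.014] turn units [0.003 0.001 0.012] shift if turned first [-0.006 -0.042  0.014]
```

View pics/s7.png

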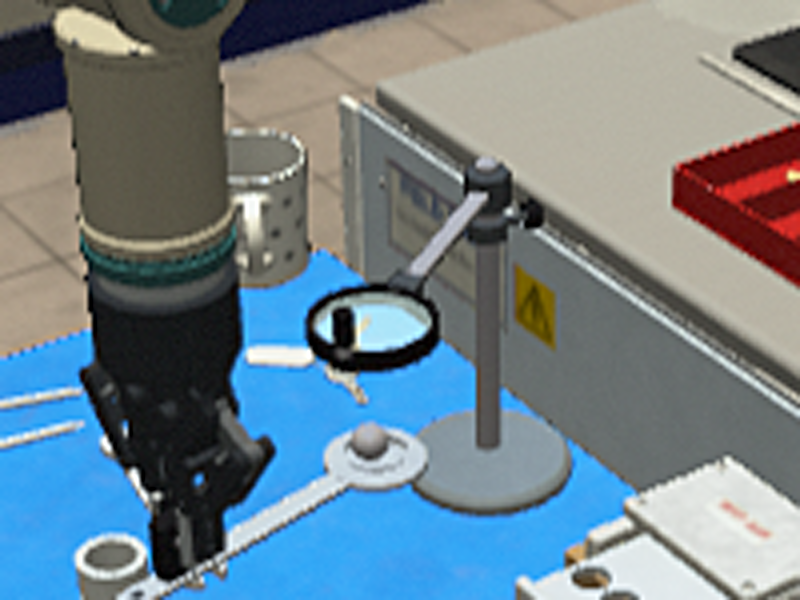

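View pics/t7.png

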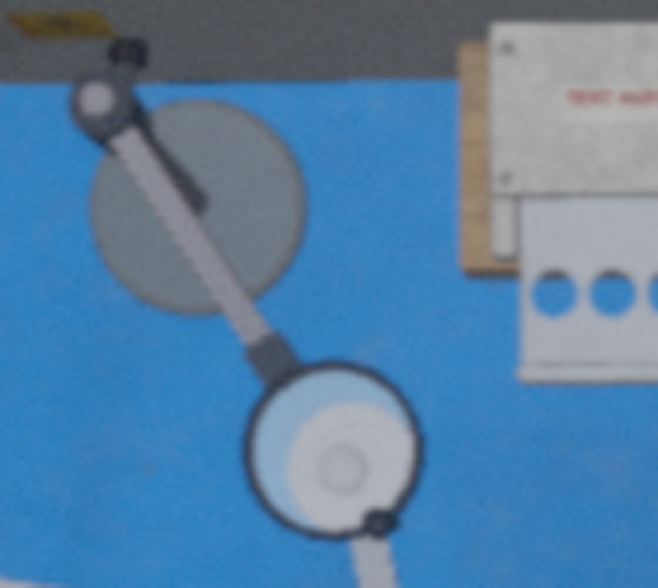

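```bash
python3 - <<'E'
from h import *
f=lambda x,y:(195+x/4.7,125+y/4.7)
S=lambda x,y:(190+x/4,110+y/4)
z=read_state()["position"][2]-.018
print("z",z,"ball",onz("scene",S(370,441),z),onz("top",f(344,467),z),tri(S(370,441),f(344,467)))
print("dish",onz("scene",S(377,458),z-.008),onz("top",f(351,466),z-.008))
print("lens",onz("scene",S(373,327),.205),onz("top",f(334,449),.21),tri(S(373,327),f(334,449)))
# dish edges for tilt: left/right ends of dish and tail
print("tail hole", onz("scene",S(137,594),z-.008))
print("pivot scene",onz("scene",S(487,163),.22))
E
```

```text
z 0.1264007756128086 ball [0.61172165 0.14331956 0.12640078] [0.61256546 0.14184579 0.12640078] [0.61187457 0.142149   0.12703893]
dish [0.61185854 0.13659653 0.11840078] [0.61368161 0.13969887 0.11840078]
lens [0.61272378 0.13746011 0.205     ] [0.61270049 0.13562688 0.21      ] [0.61269114 0.13645276 0.20555005]
tail hole [0.43965138 0.10322066 0.11840078]
pivot scene [0.7561479  0.23407511 0.22      ]
```

Emit:
{"op": "jog_arm", "data": {"commands": [[[0,0,0.01],[0,-0.02,0.01],255],[[0,0,0],[0.01,-0.02,0],255],[[0,0,0],[0,-0.02,0],255],[[0,0,0],[0,0,0],255],[[0,0,0],[0,0,0],255]]}}

```text
time: 14.88
position: [0.4749, 0.1045, 0.1433]
ee_rot: [3.141, 0.0, -2.941]
ft_force: [0.3, 0.7, -2.3]
opening: 0.0125
```

Emit:
{"op": "jog_arm", "data": {"commands": [[[0,0,0],[0,0,0],255],[[0,0,0],[0,0,0],255],[[0,0,0],[0,0,0],255],[[0,0,0],[0,0,0],255]]}}

```text
time: 15.38
position: [0.4749, 0.1048, 0.1434]
ee_rot: [3.141, 0.0, -2.941]
ft_force: [0.7, 0.4, -2.7]
opening: 0.0123
```

```bash
python3 - <<'E'
from h import *
plan([.476,.106,.143],.202+np.pi)
s=camera("scene");t=camera("top")
cv2.imwrite("pics/s8f.png",s[:,:,::-1])
crop(s[:,:,::-1],230,150,100,75,8,"pics/s8.png");crop(t[:,:,::-1],230,185,75,60,9,"pics/t8.png")
E
```

```text
t 15.38 pos [0.4749 0.1048 0.1434] rpy [ 3.1413e+00  2.0000e-04 -2.9407e+00] F [ 0.7  0.4 -2.7] open 0.0123
 shift units [-0.013  0.01   0.004] turn units [ 0.002  0.002 -0.008] shift if turned first [-0.013  0.01   0.004]
```

View pics/s8.png

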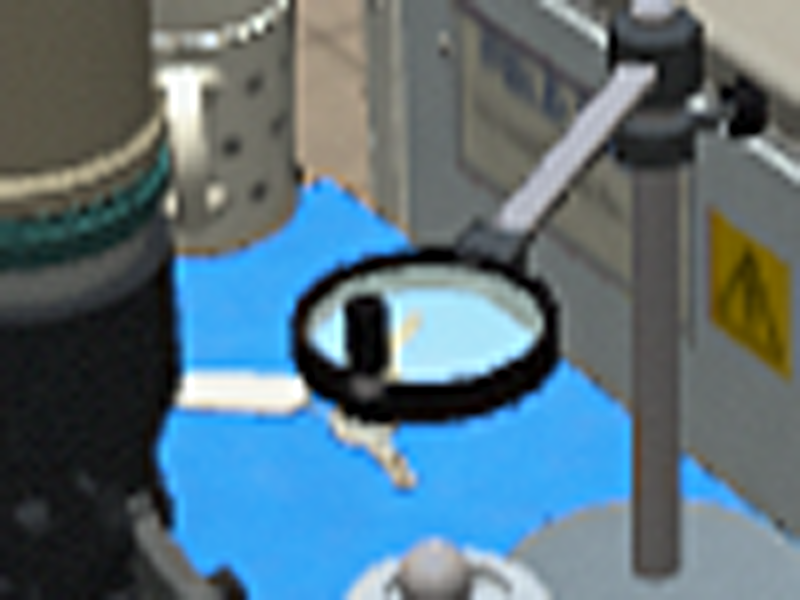

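View pics/t8.png

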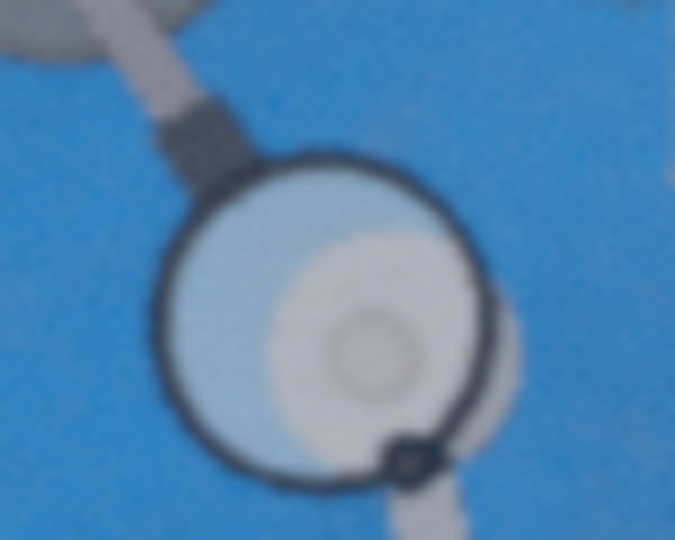

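View pics/s8f.png

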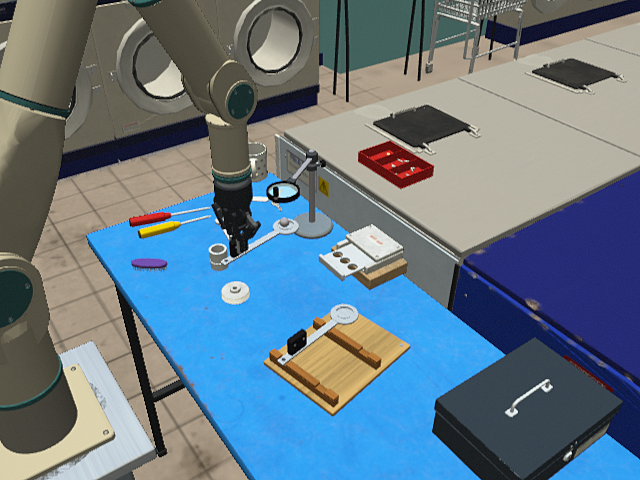

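```bash
python3 - <<'E'
from h import *
s=cv2.imread("pics/s8f.png");crop(s,255,195,70,50,10,"pics/s9.png")
f=lambda x,y:(230+x/9,185+y/9)
S=lambda x,y:(230+x/8,150+y/8)
z=read_state()["position"][2]-.018
print("z",z,"ball",onz("scene",S(434,574),z),onz("top",f(376,354),z),tri(S(434,574),f(376,354)))
print("lens",onz("scene",S(427,334),.205),onz("top",f(325,321),.21),tri(S(427,334),f(325,321)))
E
```

```text
z 0.1253439793835818 ball [0.61253254 0.13728001 0.12534398] [0.61266469 0.13448926 0.12534398] [0.61184473 0.13468407 0.12712414]
lens [0.61294871 0.13730305 0.205     ] [0.61244234 0.13553636 0.21      ] [0.61261189 0.13623003 0.20567838]
```

View pics/s9.png

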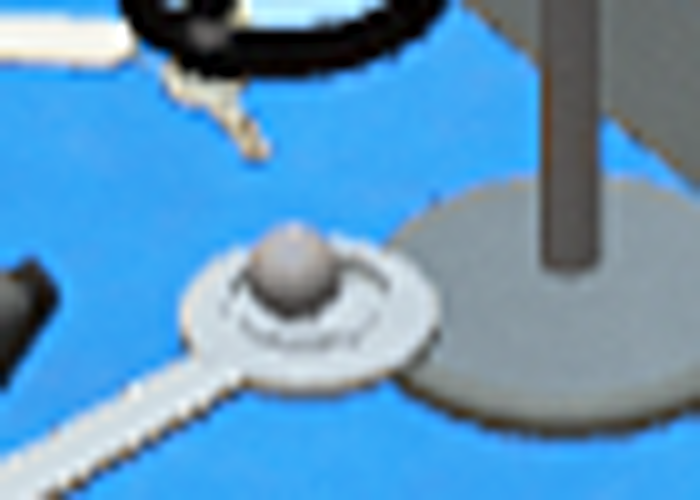

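Emit:
{"op": "jog_arm", "data": {"commands": [[[0,0,0],[0,0,0],255],[[0,0,0],[0,0,0],255],[[0,0,0],[0,0,0],255],[[0,0,0],[0,0,0],255],[[0,0,0],[0,0,0],255]]}}

```text
time: 16.1
position: [0.4749, 0.1048, 0.1434]
ee_rot: [3.141, 0.0, -2.941]
ft_force: [0.3, 0.3, -2.0]
opening: 0.0125
```

```bash
python3 - <<'E'
from h import *
plan([.476,.106,.143],.202+np.pi)
a=cv2.imread("pics/s8f.png").astype(int);b=camera("scene")[:,:,::-1]
crop(b,255,195,70,50,10,"pics/s10.png")
d=np.abs(a-b)[205:235,270:300].max(2);print(d.max(),(d>40).sum())
t=camera("top");crop(t[:,:,::-1],230,185,75,60,9,"pics/t10.png")
E
```

```text
t 16.1 pos [0.4749 0.1048 0.1434] rpy [ 3.1413e+00  2.0000e-04 -2.9407e+00] F [ 0.3  0.3 -2. ] open 0.0125
 shift units [-0.013  0.009  0.004] turn units [ 0.002  0.002 -0.007] shift if turned first [-0.013  0.009  0.004]
30 0
```

View pics/s10.png

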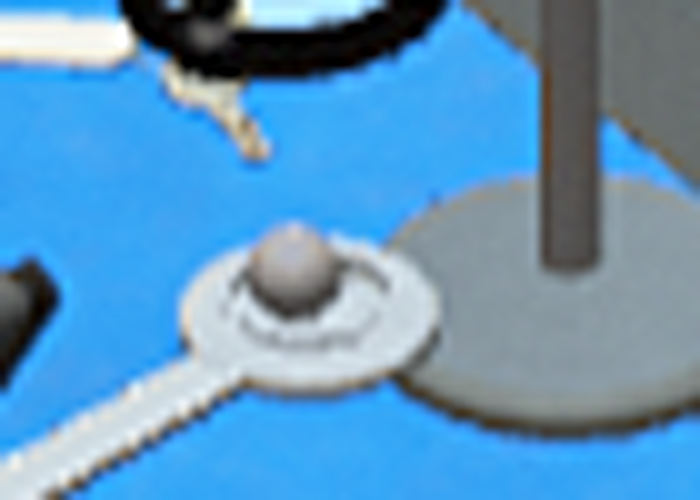

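View pics/t10.png

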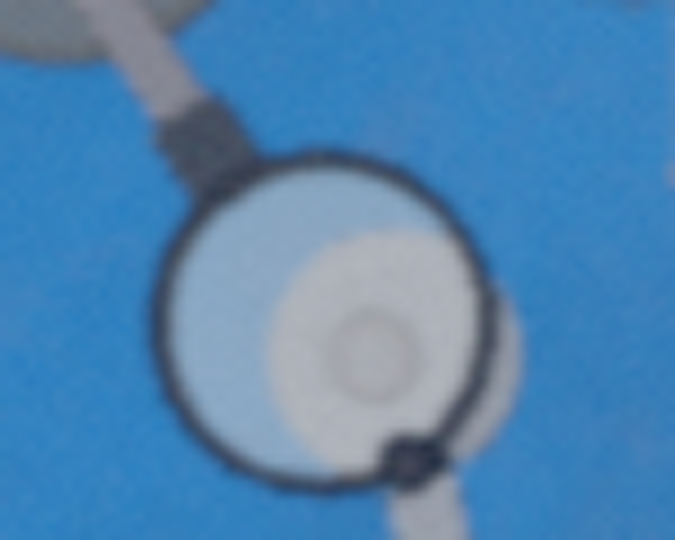

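The ball, at about px (284,222) in the scene view and (272,224) in the top view, hasn't moved in 0.7 s. The tray is level and still under the lens, so I'm handing the job in.

```bash
python3 -c "
from rig import *
print(finish_job())"
```

```text
the job is handed in; nothing more can be done
None
```

The job is handed in at 16.1 s of the 61 s allowed. The lens arm is out against its stop, and the tray is held level under it with the ball in its pocket.

- **Lens arm:** I swung it by its pin until motion stopped with about 10–15 N against it. Its swing was about 1.1 rad from the parked position.
- **Tray:** I gripped the right-hand tray by its upright grip at 100 N, lifted it straight up and carried it across at low speed. The empty tray stayed in its rest, and I saw nothing else on the table move.

| Last check | Result |
|---|---|
| Ball centre (two camera views) | about (0.612, 0.136), roughly 0.126 m above the table |
| Lens centre | about (0.6127, 0.136, 0.205) |
| Ball sideways from lens centre | about 1–2 mm |
| Ball below lens | about 79 mm |
| Tool tilt | under 0.001 rad |
| Movement over the last 0.7 s before hand-in | no change in tool pose or ball |

The two camera views disagreed by up to about 3 mm on the ball's y, which is close to the calibration error. The ball sits about 3 mm off the middle of its pocket, so I centred the ball under the lens rather than the dish. No check failed.

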